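# Load a test mandrel between centres and hold the run switch half pressed

## Robot

A 7-joint arm with a two-finger parallel gripper is mounted at the origin on the work surface. World frame = base frame: x ahead of the robot, y to its left, z up, the work surface at z = 0. Lengths are in m, angles in rad, forces in N, time in s.
With the tool pointing down it reaches from about 0.4 to 0.85 m from the base axis. Payload 4.5 kg.
Tool frame: the origin (TCP) lies midway between the tips of the shut fingers; the grasp point (between the pads) lies 19 mm behind it; z points along the fingers, y is the line along which they close (so a half turn about z gives the same grasp; the last joint's range is limited). The gripper opens to 88 mm and grips with 3 to 60 N. Pads are 18 mm wide; open, the fingers measure 123 mm over their backs; the gripper's body (75 mm by 187 mm) begins 45 mm behind the grasp point.
Start: joints at [1.166, 0.689, -0.195, 1.565, 0.157, 0.902, -0.215], TCP at [0.266, -0.566, 0.239] pointing down, gripper open.
Joint ranges: [-3.01, 3.01], [-0.46, 2.08], [-1.47, 1.51], [0.13, 2.56], [-1, 4.14], [0.04, 2.09], [-2.66, 2.66]. Speed limits (rad/s): [2.57, 2.57, 3.14, 3.14, 3.14, 3.14, 3.14].

## Interface

Orientations are given as a unit quaternion [x, y, z, w].
In Python, from plant import r gives the robot as it stands.
- The arm moves only by the tool move_arm, never from a script. Its argument "targets" is a list that holds one entry, the list of rows, each a list of 7 numbers: the opening, from 0 (shut) to 1 (fully open), then the shift along the tool's x, y, z in mm, then the turn, a rotation vector about the tool's x, y, z in degrees. In form: [[[claw, dx, dy, dz, ax, ay, az], ...]]. A call has 1 to 10 rows; each row is the pose to reach, as a shift and turn from the pose commanded when the call began, along the tool's axes at that moment; what a row does not reach only later rows make up. A row lasts 1/8 s, in which the tool goes at most 62.5 mm and 10.7 degrees, less where a joint would pass 70% of its speed; a pose out of reach is approached as far as the arm can. A call with a gripper value outside its range is refused whole. The fingers move at their own pace and stop on an object; "newtons" is the grip in N (left out, the last holds). Time passes only in rows, so rows that repeat a pose let the fingers close. It gives the time, the measured TCP pose, the force, the opening and the grip force at its end, in the units of the state.
- r.get_state(): the state, without advancing time (a new reading comes with each control period).
- r.snapshot(name): name is "side" or "top"; returns the picture (400x640x3 uint8, red, green, blue); there is no depth.
- r.camera_info(name): a dict with "fx", "fy", "cx", "cy" (pixels), "k1" (the pictures are not rectified: a ray, as slopes to the right and down, at radius r is drawn at 1 + k1 r^2 times it, then the intrinsics apply), "R" (3x3) and "t" (3): a world point X has camera coordinates R X + t. Camera axes: x right, y down, z forward; pixel columns grow to the right and rows downward; lengths in m; the calibration is good to about 2 mm. A picture is of the moment at which its call begins. camera_info takes no time and is no camera call.
- r.finish_job(): hands the job in; it is judged then, once.
The state is a dict: "clock": time; "q": joint angles; "qd": joint speeds; "joint_torque": joint torques, N m; "tool_pos": TCP position; "eef_rot": TCP orientation; "contact_force": force on the tool from outside, world axes, zero at the start; "moment": the same for the moment, N m; "opening": opening from 0.0 (shut) to 1.0 (fully open); "finger_force": force on a finger pad.
Only numpy, scipy, OpenCV 4.12 (cv2) and the standard library are available. Lean on these libraries where they do the work, as an engineer would, in place of code of your own. Each camera call takes 0.05 s, during which the arm holds its last target. There are 200 camera calls.

## Task

Take the steel mandrel from its wooden cradle, lay it in the two brass V rests of the bench centres, then slide the blue tailstock up by its red grip until the mandrel sits in both cups without end play, and let go. Then press the black plunger of the yellow hold-to-run switch straight down to half of its travel (about 10 of 20 mm, the green band going into the collar), never down to the bottom, which would trip it. Finish while still holding the plunger there, and leave the camera, the lens and the screwdriver where they are.

Things in the scene. Friction and masses are not known exactly. Their poses are not given: they have to be found in the camera images.
- bench_centres: bench centres fixed to the bench: dark steel base plate 90 x 335 x 22 mm. Origin on the bench under the seated mandrel's middle; y runs along the centre line from the grey fixed headstock (at -y, 105 mm high) to the blue tailstock (at +y). The centre line is 70 mm above the bench. The headstock's conical cup opens to +y: mouth at y = -65 mm (inner radius 12 mm), floor at y = -75 mm.
- load_point (a point): where the mandrel's middle goes when laid in the V rests: on the centre line, 70 mm above the bench, at y = +18 mm of the bench centres, so that it comes down clear of both cups. The tailstock then pushes it 18 mm along the rests into the headstock cup (middle at y = 0).
- rests (a point): middle between the two brass V rests, on the centre line, at y = +5 mm of the bench centres. The rests, 8 mm thick, stand 39 mm either side of it along y, open upwards (34 mm wide at the top, tops 6 mm above the centre line) and carry a 16 mm rod on the centre line. Between them it is free down to the base plate, 48 mm below.
- mandrel: loose steel rod, 16 mm in diameter, 150 mm long, its ends tapering over the last 8 mm to 6 mm, with thin black rings near the ends, about 0.22 kg, both ends alike. Origin in its middle on its axis; y along the rod. At the start it lies in the cradle with its axis 45 mm above the bench.
- cradle: wooden cradle fixed to the bench, base 70 x 130 x 12 mm, with two V notched supports 45 mm either side of the middle, along its y axis, tops 51 mm above the bench. Origin under its middle.
- tailstock (a joint): slide of the blue tailstock in m: 0 = fully open, grows towards the headstock (along -y of the bench centres), 0.065 = its cup holds the mandrel against the headstock cup, 0.075 = end stop (only without mandrel). Starts at 0 to 0.02. Its cup mouth is at y = 130 mm of the bench centres minus this value. About 4 N of friction; stays where it is left.
- tail_grip (a point): point to grip on the tailstock: in the red upright grip on the blue block, 14 mm thick across the slide, 26 mm long along it, 38 mm tall, from 94 mm (top of the block) to 132 mm above the bench. The point lies 117 mm above the bench, on the centre line's vertical plane.
- switch_box: yellow hold-to-run switch fixed to the bench, 90 x 90 x 52 mm with a black collar 48 mm in diameter up to 60 mm. Origin under its middle, z up.
- run_plunger (a joint): how far the black plunger on the switch is pressed down, in m: 0 = out, 0.010 = half way (run position), 0.020 = bottom (trip). The spring pushes back with about 4 N at first, 9 N half way and 14 N at the bottom, and returns it when let go. The stem shows, from the collar upwards, 7 mm white, 6 mm green, 9 mm red.
- plunger_top (a point): centre of the top face of the plunger's black round cap (42 mm in diameter, 12 mm thick), 94 mm above the bench when out; goes down with the plunger.
- camera: bystander: black and silver camera body without lens, lying on its back, 75 x 130 x 39 mm, origin under its middle. Leave it alone.
- lens: bystander: black lens with silver rings standing upright, 62 mm in diameter, 48 mm high, origin under its middle. Leave it alone.
- screwdriver: bystander: black screwdriver lying on the bench, 150 mm long along its x axis. Leave it alone.
Mind the look-alikes: they are no part of the job. Several things have the shape of the switch_box; the one meant has the colours described above.

How it is judged:
On the way, in this order (a step that is already met when the one before it is completed fails the run):
1. the mandrel lies in both V rests, in line with the centres (x of mandrel in the frame of bench_centres between -0.004 and 0.004 m and y of mandrel in the frame of bench_centres between -0.01 and 0.035 m and z of mandrel in the frame of bench_centres between 0.066 and 0.074 m and angle between the y axis of mandrel and the y axis of bench_centres, either way round below 0.06 rad), for 0.2 s.
2. the tailstock is slid up and the mandrel sits in both cups without end play, the plunger still out (x of mandrel in the frame of bench_centres between -0.004 and 0.004 m and y of mandrel in the frame of bench_centres between -0.004 and 0.004 m and z of mandrel in the frame of bench_centres between 0.066 and 0.074 m and angle between the y axis of mandrel and the y axis of bench_centres, either way round below 0.06 rad and value of joint tailstock between 0.061 and 0.069 m and value of joint run_plunger below 0.003 m), for 0.2 s.
At the end, for the whole second after the job is handed in: The mandrel sits in the V rests with its middle within 4 mm of its seated place and within 0.06 rad of the centre line, the tailstock stands at 61 to 69 mm of its slide, the robot does not touch the mandrel, and the robot itself holds the plunger pressed by 6.5 to 13.5 mm, with more than 4 N (x of mandrel in the frame of bench_centres between -0.004 and 0.004 m and y of mandrel in the frame of bench_centres between -0.004 and 0.004 m and z of mandrel in the frame of bench_centres between 0.066 and 0.074 m and angle between the y axis of mandrel and the y axis of bench_centres, either way round below 0.06 rad and value of joint tailstock between 0.061 and 0.069 m and contact force between mandrel and the arm below 0.5 N and contact force between mandrel and the fingers below 0.5 N and value of joint run_plunger between 0.0065 and 0.0135 m and (contact force between switch_box and the fingers above 4 N or contact force between switch_box and the arm above 4 N)); the arm keeps its last pose, push and grip.
It fails at once if the plunger is pressed to the bottom (beyond 17.5 mm) (value of joint run_plunger above 0.0175 m).
It fails at once if the camera is shifted by more than 30 mm (distance of camera from where it was at the start of the episode above 0.03 m).
It fails at once if the lens is shifted by more than 30 mm (distance of lens from where it was at the start of the episode above 0.03 m).
It fails at once if the screwdriver is shifted by more than 30 mm (distance of screwdriver from where it was at the start of the episode above 0.03 m).
It also fails if it takes over 51 s, if anything falls off the work surface, if the arm or the gripper's body presses on something with over 40 N, if the wrist force passes 120 N, or if a joint passes its speed limit or range.

## Working session

There is one attempt and no reset: what is moved stays moved. The work goes in short steps, Python scripts to look and compute and a tool call to move; the robot and the scene stay as the last step left them, time stands still between calls to the robot, and variables do not carry over. Pictures are saved under pics/ and viewed, at most 10 in all, crops included, and the job is handed in when it is done.

Besides the shell and the picture viewer there is one more tool, called after ">>>" by a JSON object that holds its "fn" and its "kwargs". move_arm: Moves the arm, as the interface text tells. Its arguments: {"type":"object","properties":{"targets":{"type":"array","items":{"type":"array","items":{"type":"array","items":{"type":"number"}}}},"newtons":{"type":"number"}},"required":["targets"]}

```bash
mkdir -p pics; ls
python3 - <<'E'
from plant import r
import cv2
for n in("side","top"):
    i=r.camera_info(n);print(n,i)
    cv2.imwrite(f"pics/{n}0.png",r.snapshot(n)[:,:,::-1])
print(r.get_state())
E
```

```text
pics
side {'fx': 498.68461867641247, 'fy': 498.68461867641247, 'cx': 318.3361101218941, 'cy': 196.62069770947377, 'k1': 0.04124002013581024, 'R': array([[-0.84429893, -0.53586147, -0.0034358 ],
       [-0.2689059 ,  0.42921439, -0.86224395],
       [ 0.46351801, -0.72706774, -0.50648155]]), 't': array([0.41497864, 0.21788108, 1.17128581])}
top {'fx': 370.4689080782181, 'fy': 370.4689080782181, 'cx': 329.4794219292615, 'cy': 198.54794946308806, 'k1': -0.029061343395765857, 'R': array([[ 0.00431753, -0.99969831, -0.02417969],
       [-0.9987707 , -0.00311697, -0.049471  ],
       [ 0.0493807 ,  0.02436356, -0.99848283]]), 't': array([0.00472433, 0.50692642, 1.08603956])}
{'clock': 0.1, 'q': array([ 1.16581906,  0.68990065, -0.19448233,  1.56621324,  0.15730923,
        0.90251498, -0.21513278]), 'qd': array([ 0.00181563, -0.0040383 ,  0.00034064, -0.00222541,  0.00017288,
       -0.00110287, -0.00184783]), 'joint_torque': array([-3.19023660e-03, -5.28497815e+01, -1.27136182e+00, -1.53838581e+01,
       -5.25374687e-02,  2.03090021e-03,  1.94784451e-05]), 'tool_pos': array([ 0.26522203, -0.56531711,  0.23799609]), 'eef_rot': array([ 9.76028523e-01,  2.17641090e-01, -2.52811535e-04, -7.83902773e-04]), 'contact_force': array([1.0176724 , 0.02842772, 0.26975282]), 'moment': array([ 0.00029315, -0.0076977 ,  0.00095051]), 'finger_force': 0.0, 'opening': 0.9989904862694584}
```

View pics/side0.png

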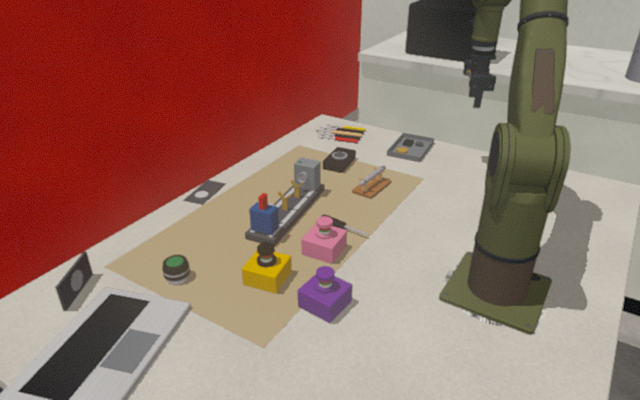

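View pics/top0.png

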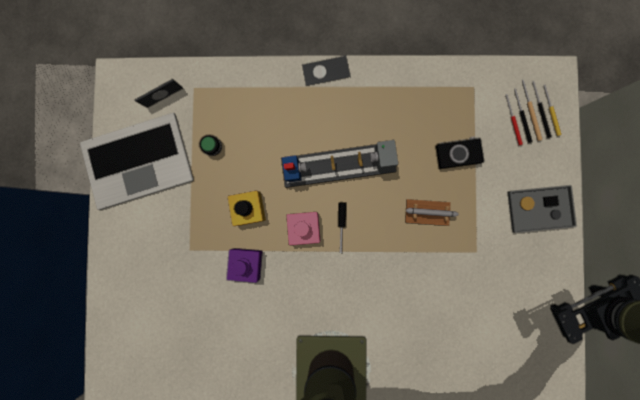

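Top view: bench centres run from the blue tailstock (290,168) to the grey headstock (388,155). The cradle with the mandrel is at (430,212). There are three switch-shaped things: yellow (245,208), pink (303,228) and purple (244,265). The yellow one with the black cap fits the description. I'll enlarge to confirm that and to measure.

Run:
```python
import cv2
a=cv2.imread("pics/top0.png")[130:260,220:480]
b=cv2.imread("pics/side0.png")[150:300,235:400]
cv2.imwrite("pics/topc.png",cv2.resize(a,None,fx=3,fy=3,interpolation=cv2.INTER_CUBIC))
cv2.imwrite("pics/sidec.png",cv2.resize(b,None,fx=4,fy=4,interpolation=cv2.INTER_CUBIC))
```

```text
(no output)
```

View pics/topc.png

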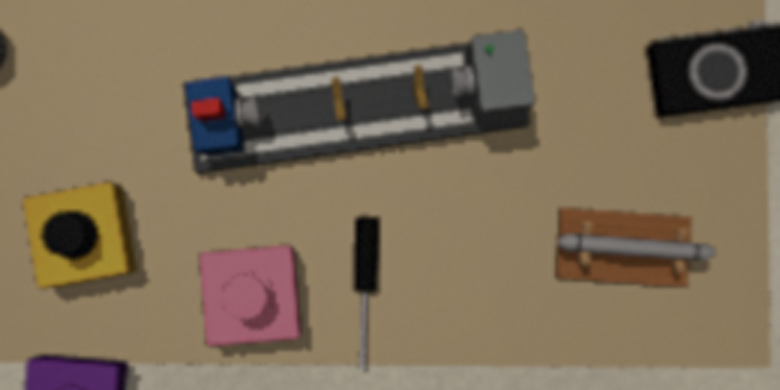

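View pics/sidec.png

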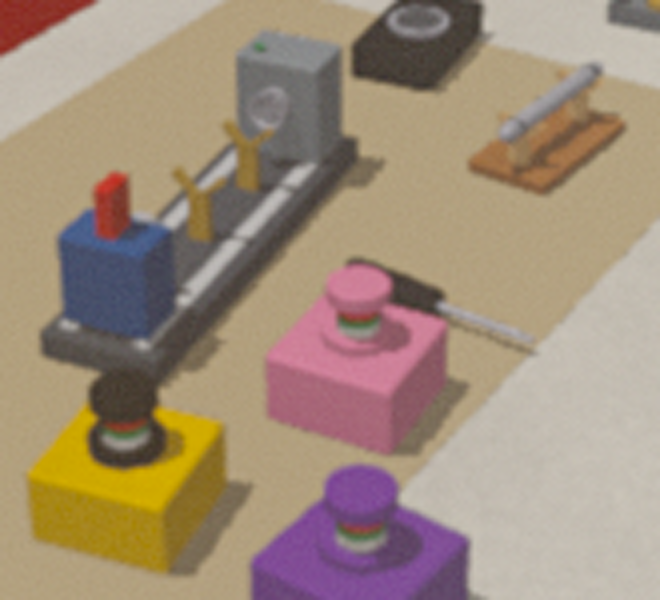

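The crop confirms the target: the yellow box has a black cap and a white/green/red stem (side pixel about (266,252)). The pink and purple ones are look-alikes. The rest tips, grip, headstock and mandrel ends are all readable, so I'll triangulate.

```bash
cat > h.py <<'E'
import numpy as np
from plant import r
from scipy.optimize import least_squares
C={n:r.camera_info(n) for n in("side","top")}
def proj(n,X):
    c=C[n];p=np.asarray(X)@c["R"].T+c["t"];s=p[...,:2]/p[...,2:]
    s=s*(1+c["k1"]*(s**2).sum(-1,keepdims=True))
    return s*[c["fx"],c["fy"]]+[c["cx"],c["cy"]]
def T(u,v):return np.array([220+(u+.5)/3-.5,130+(v+.5)/3-.5])
def S(u,v):return np.array([235+(u+.5)/4-.5,150+(v+.5)/4-.5])
def tri(t,s):
    f=lambda X:np.r_[proj("top",X)-t,proj("side",X)-s]
    q=least_squares(f,[.6,0,.05]);return q.x,np.abs(q.fun).max()
E
python3 - <<'E'
from h import *
F=dict(m_near=((560,242),(508,130)),m_far=((713,252),(598,70)),
r1f=((337,81),(178,171)),r1n=((342,119),(221,175)),r2f=((418,69),(228,126)),r2n=((424,106),(268,128)),
cap=((70,233),(124,384)),grip=((207,109),(116,179)),
hs_a=((473,36),(238,50)),hs_b=((526,30),(270,31)),hs_c=((533,104),(342,45)),hs_d=((480,111),(308,66)),
ybn=((38,287),(163,512)),ybl=((24,196),(30,476)),ybr=((131,273),(225,420)))
for k,(a,b) in F.items():
    x,e=tri(T(*a),S(*b));print(k,np.round(x*1000,1),round(e,2))
E
```

```text
m_near [ 471.6 -213.7   50.4] 0.23
m_far [ 464.3 -361.    40. ] 0.49
r1f [623.2  -0.9  71.8] 0.36
r1n [587.4  -5.3  77.3] 0.71
r2f [634.3 -77.5  69.8] 0.1
r2n [599.5 -82.   76. ] 0.6
cap [479.8 245.3  91.8] 0.68
grip [587.4 112.8 132.4] 0.02
hs_a [ 657.9 -125.6  106.4] 0.03
hs_b [ 663.8 -175.1  100.5] 0.46
hs_c [ 597.1 -179.5  103.9] 0.4
hs_d [ 592.1 -129.7  108.5] 1.4
ybn [426.5 285.4  47.9] 0.16
ybl [513.1 300.   47.2] 0.51
ybr [443.  196.9  49.5] 0.75
```

Checks: the mandrel's middle comes out at z≈45 and its length ≈148. The rests are 77.6 mm apart with tops near 74. Headstock, rests and grip are collinear (yaw 8.6°), the grip top is at 132 and the cap top at 92. All of it is consistent with the text.

```bash
cat >> h.py <<'E'
from scipy.spatial.transform import Rotation as Ro
def go(x,y,z,a):
    "shift/turn row for TCP at x,y,z mm, tool down, tool y at world angle a deg"
    s=r.get_state();R0=Ro.from_quat(s["eef_rot"]);a=np.radians(a)
    Y=np.array([np.cos(a),np.sin(a),0]);Z=np.array([0,0,-1.]);R1=Ro.from_matrix(np.c_[np.cross(Y,Z),Y,Z])
    d=R0.inv().apply(np.array([x,y,z])-s["tool_pos"]*1000)
    print(np.round(d,1),np.round(np.degrees((R0.inv()*R1).as_rotvec()),1))
E
python3 - <<'E'
from h import *
go(468,-287.4,110,-2.84)
# cup mouth of tailstock, seen in top crop at ~(258,109), on plane z=.07
f=lambda p:proj("top",[p[0],p[1],.07])-T(258,109)
print(least_squares(f,[.6,.1]).x)
E
```

```text
[ 301.7 -165.2  128.2] [ -0.1  -0.  -62. ]
[0.59601695 0.07297151]
```

>>> {"fn": "move_arm", "kwargs": {"targets": [[[1, 100, -55, 20, 0, 0, -20], [1, 200, -110, 60, 0, 0, -40], [1, 301.7, -165.2, 128.2, 0, 0, -62], [1, 301.7, -165.2, 128.2, 0, 0, -62], [1, 301.7, -165.2, 128.2, 0, 0, -62], [1, 301.7, -165.2, 128.2, 0, 0, -62], [1, 301.7, -165.2, 128.2, 0, 0, -62], [1, 301.7, -165.2, 128.2, 0, 0, -62], [1, 301.7, -165.2, 128.2, 0, 0, -62], [1, 301.7, -165.2, 128.2, 0, 0, -62]]], "newtons": 30}}

```text
clock: 1.35
tool_pos: [0.4678, -0.2896, 0.1109]
eef_rot: [0.725, 0.688, -0.0, 0.0]
contact_force: [0.1, -0.2, 0.3]
opening: 1.001
finger_force: 0.0
```

Run:
```python
from h import *
import cv2
go(468,-287.4,26,-2.84)
a=r.snapshot("top")[150:270,380:520,::-1];b=r.snapshot("side")[100:220,320:460,::-1]
cv2.imwrite("pics/g1.png",cv2.resize(np.hstack([a,b]),None,fx=2.8,fy=2.8,interpolation=cv2.INTER_CUBIC))
```

```text
[ 2.3  0.1 84.9] [ 0.   0.1 -0.2]
```

View pics/g1.png

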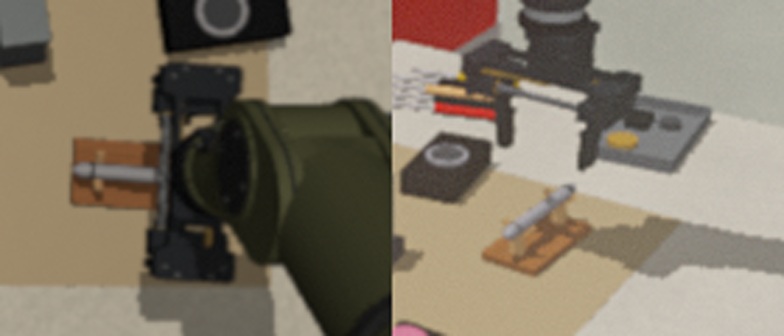

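The open fingers straddle the mandrel (top crop: rod at row 172, fingers at rows 90 and 255), and the camera is clear of the gripper. I'll descend and grip.

>>> {"fn": "move_arm", "kwargs": {"targets": [[[1, 2, 0, 45, 0, 0, 0], [1, 2, 0, 80, 0, 0, 0], [1, 2, 0, 85, 0, 0, 0], [1, 2, 0, 85, 0, 0, 0], [0, 2, 0, 85, 0, 0, 0], [0, 2, 0, 85, 0, 0, 0], [0, 2, 0, 85, 0, 0, 0], [0, 2, 0, 85, 0, 0, 0], [0, 2, 0, 85, 0, 0, 0], [0, 2, 0, 85, 0, 0, 0]]], "newtons": 30}}

```text
clock: 2.7
tool_pos: [0.4686, -0.2861, 0.0255]
eef_rot: [0.725, 0.689, -0.0, -0.0]
contact_force: [0.1, 0.3, 0.1]
opening: 0.346
finger_force: 0.0
```

```bash
python3 -c "
from h import *
go(468,-287.4,150,-2.84)"
```

```text
[  -1.4   -0.5 -124.5] [-0.  0. -0.]
```

Still closing.

>>> {"fn": "move_arm", "kwargs": {"targets": [[[0, 0, 0, 0, 0, 0, 0], [0, 0, 0, 0, 0, 0, 0], [0, 0, 0, 0, 0, 0, 0], [0, 0, 0, 0, 0, 0, 0], [0, 0, 0, 0, 0, 0, 0], [0, 0, 0, -30, 0, 0, 0], [0, 0, 0, -80, 0, 0, 0], [0, 0, 0, -125, 0, 0, 0], [0, 0, 0, -125, 0, 0, 0]]]}}

```text
clock: 3.82
tool_pos: [0.4711, -0.287, 0.1535]
eef_rot: [0.725, 0.689, 0.002, 0.003]
contact_force: [-0.3, 0.6, -2.6]
opening: 0.166
finger_force: 29.8
```

```bash
python3 -c "
from h import *
go(609,-28.6,150,8.64)"
```

```text
[264.9 124.8   3.7] [  0.4   0.2 -11.5]
```

>>> {"fn": "move_arm", "kwargs": {"targets": [[[0, 60, 28, 3, 0, 0, -3], [0, 115, 55, 3, 0, 0, -5], [0, 170, 80, 3, 0, 0, -8], [0, 220, 104, 3, 0, 0, -10], [0, 265, 125, 3, 0, 0, -11.5], [0, 265, 125, 3, 0, 0, -11.5], [0, 265, 125, 3, 0, 0, -11.5], [0, 265, 125, 3, 0, 0, -11.5]]]}}

```text
clock: 4.82
tool_pos: [0.6056, -0.0299, 0.1466]
eef_rot: [0.653, 0.758, -0.001, -0.0]
contact_force: [-0.3, 0.1, -2.6]
opening: 0.168
finger_force: 29.8
```

Run:
```python
from h import *
import cv2
go(609,-28.6,51,8.64)
a=r.snapshot("top")[110:220,260:420,::-1];b=r.snapshot("side")[110:270,220:380,::-1]
b=cv2.resize(b,None,fx=3.4,fy=3.4,interpolation=cv2.INTER_CUBIC)
cv2.imwrite("pics/g2.png",b)
X=np.array([[.6090-.0112*s*1.0,-.0286+.0741*s,.170] for s in(-1,1)])
print((proj("side",X)-[220,110])*3.4)
```

```text
[ 0.9  3.8 95.6] [-0.1  0.1 -0.1]
[[270.81226727 130.94980579]
 [187.95754224 205.27845843]]
```

View pics/g2.png

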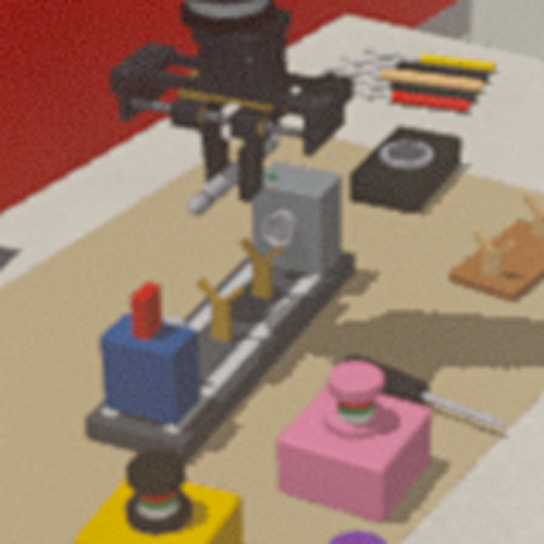

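The near end of the rod is at (193,207) in the crop, within about 1 px of the prediction, and it is in line over the rests. I'll lower it to just above and then correct.

>>> {"fn": "move_arm", "kwargs": {"targets": [[[0, 1, 4, 40, 0, 0, 0], [0, 1, 4, 75, 0, 0, 0], [0, 1, 4, 75, 0, 0, 0], [0, 1, 4, 75, 0, 0, 0]]]}}

```text
clock: 5.42
tool_pos: [0.6112, -0.0264, 0.0737]
eef_rot: [0.652, 0.758, 0.001, 0.001]
contact_force: [-0.5, 0.5, -2.2]
opening: 0.167
finger_force: 29.8
```

Run:
```python
from h import *
go(609,-28.6,51,8.64)
```

```text
[-1.9 -2.6 22.7] [ 0.1  0.  -0. ]
```

>>> {"fn": "move_arm", "kwargs": {"targets": [[[0, -1, -1.5, 8, 0, 0, 0], [0, -1, -1.5, 16, 0, 0, 0], [0, -1, -1.5, 19, 0, 0, 0], [0, -1, -1.5, 21, 0, 0, 0], [0, -1, -1.5, 21, 0, 0, 0], [0, -1, -1.5, 21, 0, 0, 0]]]}}

```text
clock: 6.18
tool_pos: [0.6093, -0.0272, 0.0517]
eef_rot: [0.652, 0.758, 0.0, 0.0]
contact_force: [-0.3, -0.6, -3.0]
opening: 0.165
finger_force: 29.8
```

Run:
```python
from h import *
go(609,-28.6,51,8.64)
```

```text
[-1.3 -0.5  0.7] [0. 0. 0.]
```

>>> {"fn": "move_arm", "kwargs": {"targets": [[[0, 0, 0, 1, 0, 0, 0], [0, 0, 0, 2, 0, 0, 0], [0, 0, 0, 2, 0, 0, 0]]]}}

```text
clock: 6.55
tool_pos: [0.6096, -0.0272, 0.0504]
eef_rot: [0.652, 0.758, 0.0, 0.001]
contact_force: [-1.8, 0.5, 4.8]
opening: 0.168
finger_force: 29.2
```

>>> {"fn": "move_arm", "kwargs": {"targets": [[[0.45, 0, 0, 0, 0, 0, 0], [0.45, 0, 0, 0, 0, 0, 0], [0.45, 0, 0, 0, 0, 0, 0], [0.45, 0, 0, -30, 0, 0, 0], [0.6, 0, 0, -80, 0, 0, 0], [0.6, 0, 0, -120, 0, 0, 0], [0.6, 0, 0, -120, 0, 0, 0]]]}}

```text
clock: 7.42
tool_pos: [0.6114, -0.0269, 0.1727]
eef_rot: [0.652, 0.758, 0.002, 0.002]
contact_force: [0.3, -0.4, -0.3]
opening: 0.599
finger_force: 0.0
```

Run:
```python
from h import *
import cv2
go(587.4,112.8,160,8.64)
b=r.snapshot("side")[130:270,230:370,::-1]
cv2.imwrite("pics/g3.png",cv2.resize(b,None,fx=4,fy=4,interpolation=cv2.INTER_CUBIC))
```

```text
[141.7  -2.8  12.6] [ 0.4  0.  -0. ]
```

View pics/g3.png

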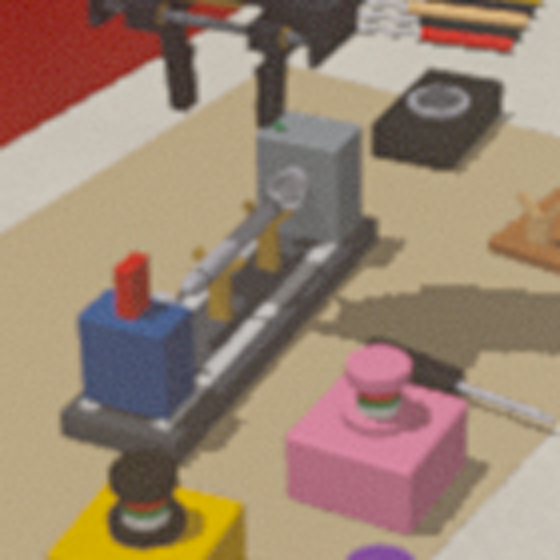

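The mandrel lies in both V rests (crop from (190,285) to (290,185)). Next is the red grip.

>>> {"fn": "move_arm", "kwargs": {"targets": [[[0.6, 50, -1, 5, 0, 0, 0], [0.6, 100, -2, 10, 0, 0, 0], [0.6, 140, -2, 12, 0, 0, 0], [0.6, 140, -2, 12, 0, 0, 0], [0.6, 140, -2, 12, 0, 0, 0], [0.6, 140, -2, 12, 0, 0, 0]]]}}

```text
clock: 8.22
tool_pos: [0.5862, 0.1085, 0.1569]
eef_rot: [0.653, 0.757, -0.001, 0.0]
contact_force: [0.1, -0.3, -0.4]
opening: 0.599
finger_force: 0.0
```

Run:
```python
from h import *
go(587.4,112.8,100,8.64)
```

```text
[ 4.1  1.9 56.8] [-0.1  0.1 -0.2]
```

>>> {"fn": "move_arm", "kwargs": {"targets": [[[0.6, 3, 1.5, 25, 0, 0, 0], [0.6, 3, 1.5, 50, 0, 0, 0], [0.6, 3, 1.5, 57, 0, 0, 0], [0.1, 3, 1.5, 57, 0, 0, 0], [0, 3, 1.5, 57, 0, 0, 0], [0, 3, 1.5, 57, 0, 0, 0], [0, 3, 1.5, 57, 0, 0, 0], [0, 3, 1.5, 57, 0, 0, 0], [0, 3, 1.5, 57, 0, 0, 0], [0, 3, 1.5, 57, 0, 0, 0]]], "newtons": 35}}

```text
clock: 9.48
tool_pos: [0.589, 0.1143, 0.1012]
eef_rot: [0.652, 0.758, 0.002, 0.001]
contact_force: [4.8, 0.6, 0.8]
opening: 0.159
finger_force: 35.0
```

Gripped. Now I'll slide toward the headstock: 42 mm first, then small steps watching the force.

>>> {"fn": "move_arm", "kwargs": {"targets": [[[0, -6, 0, 0, 0, 0, 0], [0, -12, 0, 0, 0, 0, 0], [0, -18, 0, 0, 0, 0, 0], [0, -24, 0, 0, 0, 0, 0], [0, -30, 0, 0, 0, 0, 0], [0, -35, 0, 0, 0, 0, 0], [0, -39, 0, 0, 0, 0, 0], [0, -42, 0, 0, 0, 0, 0], [0, -42, 0, 0, 0, 0, 0]]]}}

```text
clock: 10.6
tool_pos: [0.5946, 0.0758, 0.1012]
eef_rot: [0.651, 0.759, 0.003, -0.0]
contact_force: [4.1, 5.8, 1.0]
opening: 0.155
finger_force: 35.0
```

>>> {"fn": "move_arm", "kwargs": {"targets": [[[0, -2, 0, 0, 0, 0, 0], [0, -4, 0, 0, 0, 0, 0], [0, -6, 0, 0, 0, 0, 0], [0, -6, 0, 0, 0, 0, 0]]]}}

```text
clock: 11.1
tool_pos: [0.5953, 0.0707, 0.1012]
eef_rot: [0.651, 0.759, 0.003, -0.001]
contact_force: [3.1, 5.4, 0.5]
opening: 0.158
finger_force: 35.0
```

>>> {"fn": "move_arm", "kwargs": {"targets": [[[0, -2, 0, 0, 0, 0, 0], [0, -3, 0, 0, 0, 0, 0], [0, -3, 0, 0, 0, 0, 0]]]}}

```text
clock: 11.48
tool_pos: [0.5957, 0.0679, 0.1012]
eef_rot: [0.651, 0.759, 0.003, -0.001]
contact_force: [2.4, 6.6, -0.1]
opening: 0.158
finger_force: 35.0
```

>>> {"fn": "move_arm", "kwargs": {"targets": [[[0, -2, 0, 0, 0, 0, 0], [0, -3, 0, 0, 0, 0, 0], [0, -3, 0, 0, 0, 0, 0]]]}}

```text
clock: 11.85
tool_pos: [0.5961, 0.065, 0.1012]
eef_rot: [0.651, 0.759, 0.003, -0.001]
contact_force: [3.2, 6.9, 0.3]
opening: 0.159
finger_force: 35.0
```

>>> {"fn": "move_arm", "kwargs": {"targets": [[[0, -1, 0, 0, 0, 0, 0], [0, -2, 0, 0, 0, 0, 0], [0, -2, 0, 0, 0, 0, 0]]]}}

```text
clock: 12.22
tool_pos: [0.5964, 0.0631, 0.1012]
eef_rot: [0.651, 0.759, 0.003, -0.001]
contact_force: [3.2, 5.7, 0.6]
opening: 0.156
finger_force: 35.0
```

>>> {"fn": "move_arm", "kwargs": {"targets": [[[0, -1, 0, 0, 0, 0, 0], [0, -2, 0, 0, 0, 0, 0], [0, -2, 0, 0, 0, 0, 0]]]}}

```text
clock: 12.6
tool_pos: [0.5967, 0.0612, 0.1012]
eef_rot: [0.651, 0.759, 0.003, -0.001]
contact_force: [2.2, 6.7, -0.1]
opening: 0.158
finger_force: 35.0
```

>>> {"fn": "move_arm", "kwargs": {"targets": [[[0, -1, 0, 0, 0, 0, 0], [0, -2, 0, 0, 0, 0, 0], [0, -2, 0, 0, 0, 0, 0]]]}}

```text
clock: 12.98
tool_pos: [0.5969, 0.0593, 0.1012]
eef_rot: [0.651, 0.759, 0.003, -0.001]
contact_force: [3.4, 7.5, 0.9]
opening: 0.154
finger_force: 35.0
```

>>> {"fn": "move_arm", "kwargs": {"targets": [[[0, -1, 0, 0, 0, 0, 0], [0, -2, 0, 0, 0, 0, 0], [0, -2, 0, 0, 0, 0, 0]]]}}

```text
clock: 13.35
tool_pos: [0.597, 0.0589, 0.1012]
eef_rot: [0.651, 0.759, 0.004, -0.002]
contact_force: [2.8, 9.2, 0.4]
opening: 0.157
finger_force: 35.0
```

>>> {"fn": "move_arm", "kwargs": {"targets": [[[0, -1, 0, 0, 0, 0, 0], [0, -1, 0, 0, 0, 0, 0]]]}}

```text
clock: 13.6
tool_pos: [0.597, 0.0589, 0.1012]
eef_rot: [0.65, 0.76, 0.004, -0.002]
contact_force: [2.2, 10.5, 0.0]
opening: 0.153
finger_force: 35.0
```

Seated: the grip stopped after about 56 mm while the force rose. I'll release and rise.

>>> {"fn": "move_arm", "kwargs": {"targets": [[[0, -1, 0, 0, 0, 0, 0], [0.5, -1, 0, 0, 0, 0, 0], [0.5, -1, 0, 0, 0, 0, 0], [0.5, 0, 0, 0, 0, 0, 0], [0.5, 0, 0, 0, 0, 0, 0], [0.5, 0, 0, -40, 0, 0, 0], [0, 0, 0, -80, 0, 0, 0], [0, 0, 0, -80, 0, 0, 0]]]}}

```text
clock: 14.6
tool_pos: [0.5986, 0.0522, 0.1835]
eef_rot: [0.652, 0.758, 0.002, 0.002]
contact_force: [-0.1, 0.2, 0.4]
opening: 0.298
finger_force: 0.0
```

Run:
```python
from h import *
import cv2
go(479.5,246.5,130,8.64)
a=r.snapshot("top")[130:230,225:405,::-1];b=r.snapshot("side")[140:240,230:330,::-1]
k=dict(interpolation=cv2.INTER_CUBIC)
cv2.imwrite("pics/g4.png",cv2.resize(np.hstack([a,b]),None,fx=2.85,fy=2.85,**k))
```

```text
[210. -89.  53.] [ 0.4 -0.  -0. ]
```

View pics/g4.png

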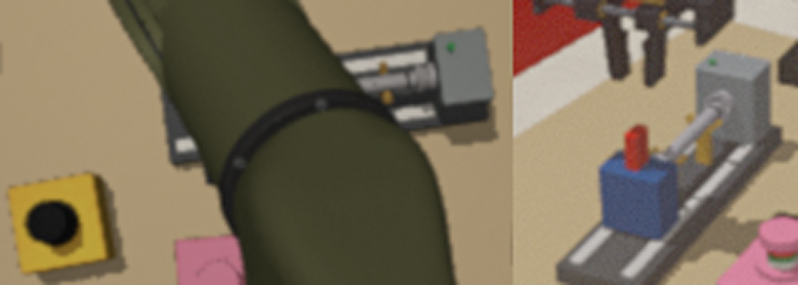

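The mandrel runs straight from the headstock cup (side crop about (720,100)) into the tailstock (660,155), and the grip has been released. Now to the switch.

>>> {"fn": "move_arm", "kwargs": {"targets": [[[0, 50, -20, 0, 0, 0, 0], [0, 100, -40, 0, 0, 0, 0], [0, 155, -65, 15, 0, 0, 0], [0, 210, -88, 50, 0, 0, 0], [0, 210, -88, 50, 0, 0, 0], [0, 210, -88, 50, 0, 0, 0], [0, 210, -88, 50, 0, 0, 0], [0, 210, -88, 50, 0, 0, 0]]], "newtons": 20}}

```text
clock: 15.7
tool_pos: [0.4792, 0.2446, 0.1308]
eef_rot: [0.653, 0.757, 0.0, 0.001]
contact_force: [-0.7, -0.1, 0.2]
opening: 0.005
finger_force: 0.0
```

Run:
```python
from h import *
import cv2
go(479.5,246.5,100,8.64)
b=r.snapshot("side")[190:310,210:330,::-1]
cv2.imwrite("pics/g5.png",cv2.resize(b,None,fx=4.5,fy=4.5,interpolation=cv2.INTER_CUBIC))
```

```text
[ 1.9  0.5 30.8] [ 0.1  0.  -0.2]
```

View pics/g5.png

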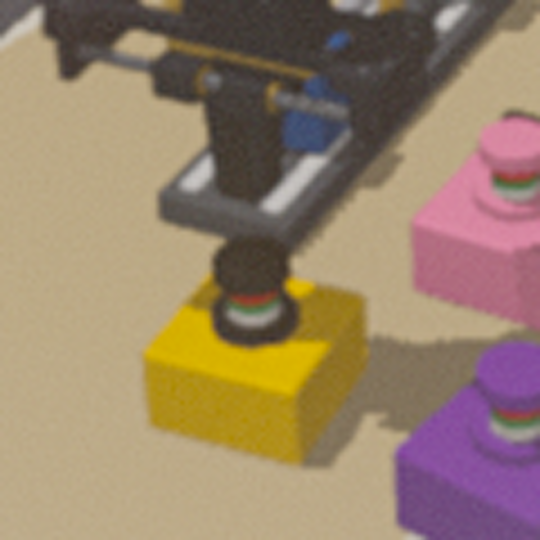

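The shut fingers (tip at crop (248,195)) are right above the black cap (252,250). I'll descend and then step by force.

>>> {"fn": "move_arm", "kwargs": {"targets": [[[0, 1, 0, 20, 0, 0, 0], [0, 1, 0, 30, 0, 0, 0], [0, 1, 0, 34, 0, 0, 0], [0, 1, 0, 34, 0, 0, 0]]]}}

```text
clock: 16.25
tool_pos: [0.478, 0.247, 0.0965]
eef_rot: [0.652, 0.758, -0.0, 0.0]
contact_force: [-0.5, 0.6, -0.1]
opening: 0.005
finger_force: 0.0
```

>>> {"fn": "move_arm", "kwargs": {"targets": [[[0, 0, 0, 2, 0, 0, 0], [0, 0, 0, 2, 0, 0, 0]]]}}

```text
clock: 16.5
tool_pos: [0.478, 0.2472, 0.0947]
eef_rot: [0.652, 0.758, 0.0, 0.0]
contact_force: [-0.8, 0.0, -0.0]
opening: 0.009
finger_force: 0.0
```

>>> {"fn": "move_arm", "kwargs": {"targets": [[[0, 0, 0, 2, 0, 0, 0], [0, 0, 0, 2, 0, 0, 0]]]}}

```text
clock: 16.75
tool_pos: [0.4781, 0.2473, 0.0928]
eef_rot: [0.652, 0.758, 0.0, 0.0]
contact_force: [-0.6, -0.8, 4.6]
opening: 0.005
finger_force: 2.1
```

>>> {"fn": "move_arm", "kwargs": {"targets": [[[0, 0, 0, 2, 0, 0, 0], [0, 0, 0, 2, 0, 0, 0]]]}}

```text
clock: 17.0
tool_pos: [0.4781, 0.2473, 0.0907]
eef_rot: [0.652, 0.758, 0.0, 0.0]
contact_force: [-0.9, 0.0, 5.5]
opening: 0.002
finger_force: 2.6
```

>>> {"fn": "move_arm", "kwargs": {"targets": [[[0, 0, 0, 2, 0, 0, 0], [0, 0, 0, 4, 0, 0, 0], [0, 0, 0, 4, 0, 0, 0]]]}}

```text
clock: 17.38
tool_pos: [0.4781, 0.2472, 0.0869]
eef_rot: [0.652, 0.758, 0.0, 0.0]
contact_force: [-0.5, -1.1, 7.0]
opening: 0.004
finger_force: 3.6
```

>>> {"fn": "move_arm", "kwargs": {"targets": [[[0, 0, 0, 1, 0, 0, 0], [0, 0, 0, 2.5, 0, 0, 0], [0, 0, 0, 2.5, 0, 0, 0], [0, 0, 0, 2.5, 0, 0, 0]]]}}

```text
clock: 17.88
tool_pos: [0.4781, 0.2473, 0.0846]
eef_rot: [0.652, 0.758, 0.0, 0.0]
contact_force: [-1.0, -1.0, 8.7]
opening: 0.001
finger_force: 4.2
```

Run:
```python
from h import *
import cv2
s=r.get_state();print(s["tool_pos"],s["contact_force"])
b=r.snapshot("side")[160:290,225:345,::-1]
cv2.imwrite("pics/g6.png",cv2.resize(b,None,fx=4.6,fy=4.6,interpolation=cv2.INTER_CUBIC))
```

```text
[0.47810494 0.24726033 0.08461886] [-1.02546985 -0.96930862  8.69802353]
```

View pics/g6.png

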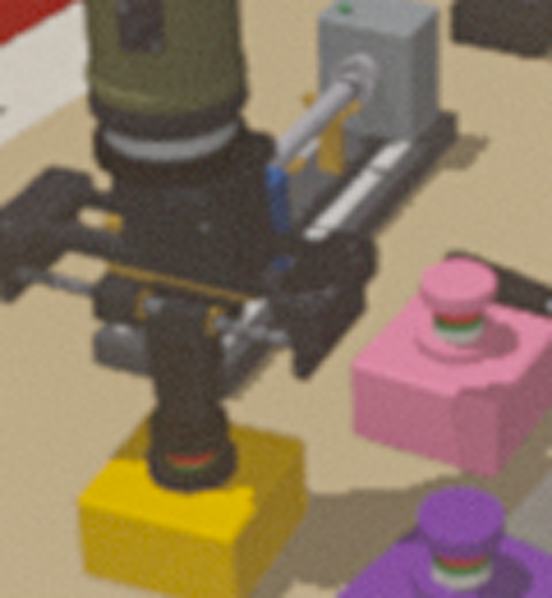

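The white band is gone, the green is entering the collar at crop (190,465), and the mandrel is seated in the headstock cup. Force is 8.7 N at about 9.4–10 mm of travel, so I'm handing in.

```bash
python3 -c "
from plant import r
print(r.finish_job())"
```

```text
the job is handed in; nothing more can be done
None
```

I handed the job in with the mandrel seated between both cups, the tailstock slid up and released, and the plunger held at about half travel (8.7 N at the last reading); the interface gave no verdict.

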